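Open the tab-guarded canister

ROBOT

A 6-joint arm with a two-finger parallel gripper is mounted at the origin on a cart in front of the work surface, level with it; the furniture and walls round the work are solid. World frame = base frame: x ahead of the robot, y to its left, z up, the work surface at z = 0. Lengths are in m, angles in rad, forces in N, time in s.
With the tool pointing down it reaches from about 0.3 to 1 m from the base axis. Payload 5.1 kg.
Tool frame: the origin (TCP) lies midway between the tips of the shut fingers; the grasp point (between the pads) lies 19 mm behind it (ctrl.tcp_to_grasp is the distance from the TCP to the grasp point, in m); z points along the fingers, y is the line along which they close (so a half turn about z gives the same grasp; the last joint's range is limited). The gripper opens to 95 mm and grips with 3 to 60 N. Pads are 20 mm wide; open, the fingers measure 119 mm over their backs; the gripper's body (75 mm by 180 mm) begins 59 mm behind the grasp point.
Start: joints at [-1.405, 0.124, 1.65, -0, 1.367, -0.083], TCP at [0.16, -0.63, 0.215] pointing down, gripper open.
Joint ranges: [-2.61, 2.61], [-1.02, 2.33], [0.03, 2.71], [-1.35, 4.49], [0.32, 2.68], [-2.91, 2.91]. Speed limits (rad/s): [2.57, 2.57, 3.14, 3.14, 3.14, 3.14].

INTERFACE

Orientations are given as a rotation vector (axis times angle).
In Python, from rig import ctrl, optics, finish_job gives the robot as it stands. The module is installed in compiled form; this text tells all that it offers.
- The arm moves only by the tool jog_arm, never from a script. Its argument "steps" is a list of rows, each a list of 5 numbers: the shift along the tool's x, y, z in cm, then the turn about the tool's z in rad, then the opening in per cent of the stroke, from 0 (shut) to 100 (fully open). In form: [[dx, dy, dz, roll, claw], ...]. A call has 1 to 10 rows; each row shifts and turns the commanded pose from where the row before left it, along the tool's axes as they then stand; what a row does not reach is not made up. A row lasts 1/12 s, in which the tool goes at most 41.7 mm and 7.16 degrees, less where a joint would pass 70% of its speed; a pose out of reach is approached as far as the arm can. A call with a gripper value outside its range is refused whole. The fingers move at their own pace and stop on an object; "newtons" is the grip in N (left out, the last holds). Time passes only in rows, so rows that do not move let the fingers close. It gives the time, the measured TCP pose, the force, the opening and the grip force at its end, in the units of the state.
- ctrl.get_obs(): the state, without advancing time (a new reading comes with each control period).
- optics.snapshot(name): name is "scene" or "top" or "wrist"; returns the picture (420x560x3 uint8, red, green, blue); there is no depth.
- optics.camera_info(name): a dict with "mtx" (3x3 intrinsics, pixels), "origin" and "rotation" of the camera in the world. Camera axes: x right, y down, z forward; pixel columns grow to the right and rows downward; lengths in m; the calibration is good to about 2 mm. A picture is of the moment at which its call begins: read the wrist's pose just before it. camera_info takes no time and is no camera call; for the wrist camera it gives the pose at the moment of the call.
- finish_job(): hands the job in; it is judged then, once.
The state is a dict: "t": time; "q": joint angles; "dq": joint speeds; "tau": joint torques, N m; "ee_pos": TCP position; "eef_rot": TCP orientation; "ft_force": force on the tool from outside, world axes, zero at the start; "moment": the same for the moment, N m; "gripper_width": finger opening in m; "finger_force": force on a finger pad.
Only numpy, scipy, OpenCV 4.12 (cv2) and the standard library are available. Lean on these libraries where they do the work, as an engineer would, in place of code of your own. Each camera call takes 0.05 s, during which the arm holds its last target. There are 200 camera calls.

TASK

Open the sample canister: swing the tab that bridges the cap right over to its back stop, then unscrew the cap beneath it anticlockwise until it comes up against its stop, lift it off and seat it upright in the ring of the cap stand. Never force the cap: do not pull while it is still locked, do not wrench it against the stop, set it down rather than drop it, and leave the cup, the timer and the box where they are.

Things in the scene. Friction and masses are not known exactly. Their poses are not given: they have to be found in the camera images.
- neck_mouth (a point): Centre of the top rim of the canister's neck, 100 mm above the bench; neck 58 mm wide. Axes are the canister's: z up, +x from the neck's axis towards the tab's hinge, -x towards the tab's free lip. The cap is held inside by two lugs under a ramp; a spring below pushes it up with about 4 N, so it turns under slight load and rises about 1.2 mm per rad.
- tab_hinge (a point): Middle of the tab's horizontal hinge axis, 42 mm along +x from the neck's axis and 6 mm below the rim; its y axis is the hinge axis. Axes as the canister's.
- tab_lip (a point): Middle of the tab's free lip. The tab is an L-shaped steel strap, 22 mm wide, 6 mm thick, bridging the cap 36 mm above the rim. This point is 7.5 mm from its end, 42 mm in front of the neck's axis, 94 mm from the hinge axis. Pinch it across the 22 mm width (y, the hinge direction), free on both sides and below; the strap can then pivot between the fingers as they follow the arc.
- tab (a joint): Tab angle in rad: 0 closed over the cap, 2.9 swung right over at the back stop. A friction hinge (0.12 N m): the tab stays where it is left.
- cap_wing (a point): Middle of the cap's upright wing, 18 mm above the disc's underside; grip it from above across its thickness. Wing 44 mm long (x), 10 mm thick (y), from 6 to 30 mm above the underside. Disc 62 mm wide, 6 mm thick, starts 1 mm above the neck's rim. Below it a stem 22 mm wide, 16 mm long, with two lugs along x, 44 mm over their ends. Cap about 80 g.
- cap: The black cap; origin at the centre of the disc's underside, z up, x along the wing. Its release angle is different every time and cannot be seen: after 0.45 to 1.55 rad anticlockwise (from above) the lugs meet a hard stop; there and some 0.1 rad before it they stand in open slots and the cap lifts straight out. A free cap takes under 0.15 N m to turn; at the stop the torque climbs steeply.
- canister: Steel canister, bolted down, with all fixed or hinged to it: foot 112 mm wide, body 92 mm wide up to 68 mm, neck above; origin at the centre of its foot, axes as of neck_mouth.
- stand_mouth (a point): Centre of the top of the cap stand's ring, 32 mm above the bench. The ring is 68 mm wide outside, 52 mm inside and 26 mm deep, on a round foot 92 mm wide, fixed. The cap's stem and lugs go in from above and its disc rests on the ring's rim.
- sample_cup: Bystander: small lidded sample cup, 54 mm wide, 60 mm high; origin under its centre.
- timer: Bystander: small white timer, 62x62x19 mm, lying on the bench; origin under its centre.
- vial_box: Bystander: flat box with a lid, 66x104x38 mm; origin under its centre.

How it is judged:
By the outcome, as a careful person would: the job done as asked, in the order asked, and still so for the second after the job is handed in, with the robot touching nothing.
It also fails if it takes over 72 s, if anything falls off the work surface, if the arm or the gripper's body presses on something with over 40 N, if the wrist force passes 120 N, or if a joint passes its speed limit or range.

## Working session

There is one attempt and no reset: what is moved stays moved. The work goes in short steps, Python scripts to look and compute and a tool call to move; the robot and the scene stay as the last step left them, time stands still between calls to the robot, and variables do not carry over. Pictures are saved under pics/ and viewed, at most 10 in all, crops included, and the job is handed in when it is done.

Besides the shell and the picture viewer there is one more tool, called after "Request:" in YAML: its name, and indented under it one key for each argument. jog_arm: Moves the arm, as the interface text tells. Its arguments: {"type":"object","properties":{"steps":{"type":"array","items":{"type":"array","items":{"type":"number"}}},"newtons":{"type":"number"}},"required":["steps"]}

```bash
mkdir -p pics; python3 - <<'E'
from rig import ctrl, optics
import cv2,numpy as np
ims=[]
for n in("scene","top"):
    im=optics.snapshot(n);cv2.imwrite(f"pics/{n}0.png",im[:,:,::-1])
    c=optics.camera_info(n);print(n,np.round(c["mtx"],1).tolist(),np.round(c["origin"],4),np.round(c["rotation"],4).tolist())
o=ctrl.get_obs();print({k:np.round(v,3).tolist() for k,v in o.items()},ctrl.tcp_to_grasp)
E
```

```text
scene [[482.7, 0.0, 281.7], [0.0, 482.7, 205.7], [0.0, 0.0, 1.0]] [0.1249 0.833  0.7078] [-0.5734, 2.4737, -1.4619]
top [[427.0, 0.0, 285.3], [0.0, 427.0, 207.6], [0.0, 0.0, 1.0]] [ 0.4167 -0.1094  0.9648] [-2.1006, 2.1374, -0.171]
{'t': 0.1, 'q': [-1.405, 0.124, 1.652, -0.0, 1.368, -0.083], 'dq': [0.001, -0.002, -0.003, 0.001, 0.0, -0.0], 'tau': [0.0, -41.888, -36.11, 0.078, 0.046, -0.0], 'ee_pos': [0.16, -0.629, 0.214], 'eef_rot': [-3.115, -0.39, 0.0], 'ft_force': [0.384, 0.017, -0.179], 'moment': [-0.019, 0.004, -0.006], 'finger_force': 0.0, 'gripper_width': 0.095} 0.0188
```

View pics/scene0.png

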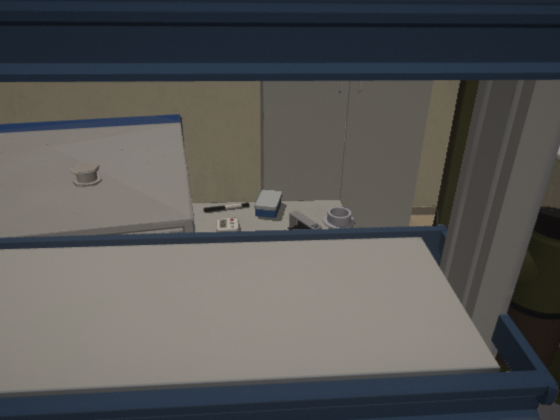

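View pics/top0.png

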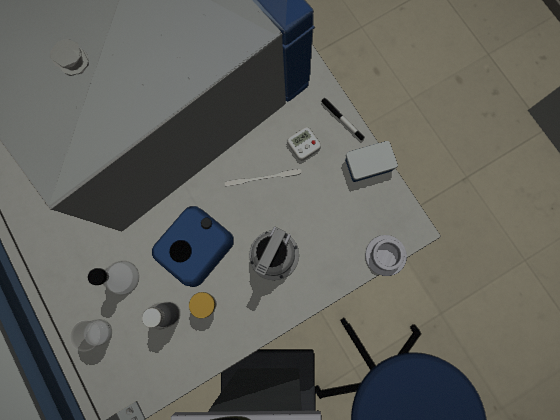

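The top view shows the canister at about (274,252) with the tab slanting from (265,270) to (285,232), and the stand ring at (388,254). The box is at (371,161), the timer at (303,144) and an orange-lidded cup at (202,305). The scene view is mostly blocked by furniture.

```bash
cat > h.py <<'E'
from rig import ctrl, optics
import cv2,numpy as np
from scipy.spatial.transform import Rotation as R
def ray(c,u,v):
    d=R.from_rotvec(c["rotation"]).as_matrix() if np.ndim(c["rotation"])==1 else np.array(c["rotation"])
    return np.array(c["origin"]),d@np.linalg.inv(c["mtx"])@np.array([u,v,1.])
def onz(c,u,v,z):
    o,d=ray(c,u,v);return o+d*(z-o[2])/d[2]
def tri(rs):
    A=np.zeros((3,3));b=np.zeros(3)
    for o,d in rs:
        d=d/np.linalg.norm(d);P=np.eye(3)-np.outer(d,d);A+=P;b+=P@o
    p=np.linalg.solve(A,b)
    return p,[np.linalg.norm(np.cross(p-o,d/np.linalg.norm(d))) for o,d in rs]
def proj(c,p):
    M=R.from_rotvec(c["rotation"]).as_matrix()
    x=c["mtx"]@(M.T@(np.array(p)-c["origin"]));return x[:2]/x[2]
E
python3 - <<'E'
from h import *
c=optics.camera_info("top")
for n,u,v,z in [("tabA",265,270,.136),("tabB",283,232,.136),("can",274,252,.136),("stand",388,254,.032),("timer",303,144,.019),("box",371,161,.038),("cup",202,305,.06),("bluething",193,245,.06),("cabcorner",122,230,0.),("cabtop",50,209,.2),("cab2",288,100,0),("arm",265,352,.2),("edge",440,237,0),("grey",255,300,0)]:
    print(n,np.round(onz(c,u,v,z),3))
w=optics.camera_info("wrist");o=ctrl.get_obs()
Rt=R.from_rotvec(o["eef_rot"]).as_matrix();print("tool axes",Rt.round(3).tolist())
print("cam in tool",Rt.T@(w["origin"]-o["ee_pos"]),(Rt.T@R.from_rotvec(w["rotation"]).as_matrix()).round(3).tolist(),w["mtx"][0])
im=optics.snapshot("wrist")[:,:,::-1]
t=cv2.imread("pics/top0.png")
a=cv2.resize(t[200:320,170:420],None,fx=3.2,fy=3.2,interpolation=cv2.INTER_CUBIC)
b=cv2.resize(im,(280,210));z=np.zeros((600,800,3),np.uint8);z[:384]=a;z[388:598,:280]=b
s=cv2.imread("pics/scene0.png");z[388:598,300:580]=cv2.resize(s[180:270,200:320+0],(280,210));cv2.imwrite("pics/a.png",z)
E
```

```text
tabA [ 0.446 -0.054  0.136]
tabB [ 0.519 -0.09   0.136]
can [ 0.48  -0.072  0.136]
stand [ 0.48  -0.314  0.032]
timer [ 0.737 -0.136  0.019]
box [ 0.687 -0.287  0.038]
cup [0.379 0.082 0.06 ]
bluething [0.504 0.104 0.06 ]
cabcorner [0.547 0.282 0.   ]
cabtop [0.561 0.337 0.2  ]
cab2 [ 0.855 -0.103  0.   ]
arm [ 0.304 -0.058  0.2  ]
edge [ 0.518 -0.44   0.   ]
grey [ 0.385 -0.023  0.   ]
tool axes [[0.969, 0.246, -0.0], [0.246, -0.969, 0.002], [0.0, -0.002, -1.0]]
cam in tool [ 0.07187654 -0.00087414 -0.16948575] [[0.001, -0.967, -0.253], [1.0, 0.001, -0.0], [0.0, -0.253, 0.967]] [293.86416133   0.         275.25072793]
```

View pics/a.png

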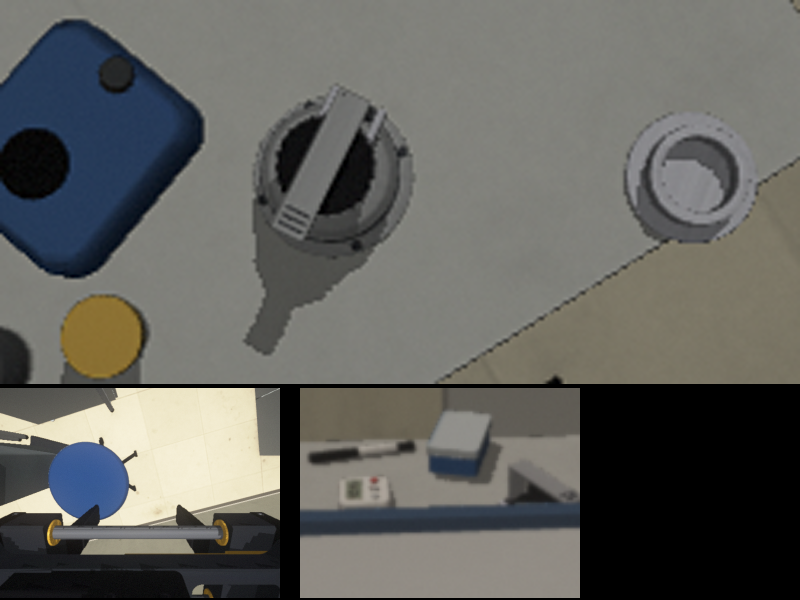

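Moving above the lip. It is the striped end near the robot, and the canister yaw is about -0.46.

Request:
jog_arm:
  steps:
    - [2.6, -3.0, -0.45, 0, 60]
    - [2.6, -3.0, -0.45, 0, 60]
    - [2.6, -3.0, -0.45, 0, 60]
    - [2.6, -3.0, -0.45, 0, 60]
    - [2.6, -3.0, -0.45, 0, 60]
    - [2.6, -3.0, -0.45, 0, 60]
    - [2.6, -3.0, -0.45, 0, 60]
    - [2.6, -3.0, -0.45, 0, 60]
    - [2.6, -3.0, -0.45, 0, 60]
    - [2.6, -3.0, -0.45, 0, 60]

```text
t: 0.98
ee_pos: [0.3384, -0.2733, 0.2597]
eef_rot: [3.117, 0.389, 0.0]
ft_force: [0.7, 0.1, 0.2]
gripper_width: 0.0572
finger_force: 0.0
```

Request:
jog_arm:
  steps:
    - [2.6, -3.0, 0, 0, 60]
    - [2.6, -3.0, 0, 0, 60]
    - [2.6, -3.0, 0, 0, 60]
    - [2.6, -3.0, 0, 0, 60]
    - [2.6, -3.0, 0, 0, 60]
    - [0, 0, 0, 0.117, 60]
    - [0, 0, 0, 0.117, 60]
    - [0, 0, 0, 0.117, 60]
    - [0, 0, 0, 0.117, 60]
    - [0, 0, 0, 0.117, 60]

```text
t: 1.82
ee_pos: [0.4271, -0.0974, 0.2593]
eef_rot: [-3.096, 0.533, 0.001]
ft_force: [-0.2, 1.2, 0.6]
gripper_width: 0.0573
finger_force: 0.0
```

Request:
jog_arm:
  steps:
    - [0, 0, 0, 0.117, 60]
    - [0, 0, 0, 0, 60]

```text
t: 1.98
ee_pos: [0.427, -0.0977, 0.2593]
eef_rot: [-3.061, 0.708, 0.001]
ft_force: [0.2, -0.3, -0.2]
gripper_width: 0.0569
finger_force: 0.0
```

```bash
python3 - <<'E'
from h import *
im=optics.snapshot("wrist")[:,:,::-1];cv2.imwrite("pics/w1.png",im)
w=optics.camera_info("wrist");np.save("w1.npy",w)
o=ctrl.get_obs();print(o["t"],o["ee_pos"],o["eef_rot"],o["q"].round(2),o["gripper_width"],o["ft_force"])
E
```

```text
2.0333 [ 0.42701892 -0.09771704  0.25936425] [-3.06209379e+00  7.02031440e-01  8.02735760e-04] [-0.35 -0.39  2.04 -0.    1.49  1.67] 0.05683394767880512 [-1.34653409  0.05865443 -0.45234384]
```

View pics/w1.png

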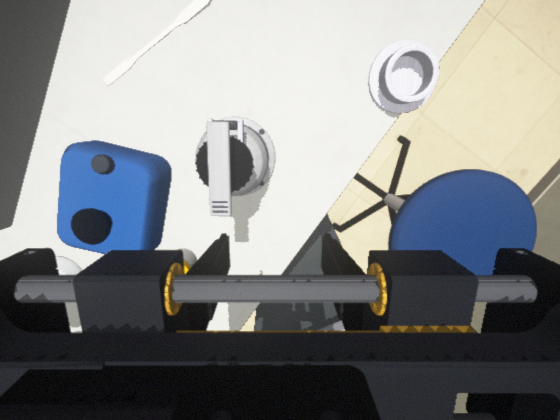

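The wrist view shows the tab nearly vertical in the image, hinge at (224,122) and striped lip at (220,208). The stand ring is at (410,72). Now I refine the edges and triangulate.

```bash
python3 - <<'E'
from h import *
g=cv2.imread("pics/w1.png",0)
for r in(140,170,190,198):print(r,g[r,200:240].tolist())
print(g[200:224,216].tolist(),g[200:224,220].tolist(),g[112:130,216].tolist())
t=cv2.imread("pics/top0.png",0)
print("top");
for r in range(262,280):print(r,t[r,250:276].tolist())
E
```

```text
140 [204, 197, 202, 208, 216, 219, 217, 211, 223, 227, 226, 227, 227, 225, 227, 227, 228, 228, 228, 230, 226, 230, 230, 232, 231, 231, 228, 219, 179, 121, 71, 65, 64, 64, 65, 70, 71, 78, 93, 98]
170 [65, 69, 63, 66, 68, 65, 67, 88, 153, 215, 225, 225, 223, 222, 228, 228, 227, 228, 227, 228, 227, 227, 226, 228, 230, 228, 227, 225, 209, 168, 94, 62, 58, 59, 59, 63, 67, 65, 63, 63]
190 [241, 242, 241, 242, 242, 241, 242, 241, 236, 220, 219, 222, 221, 222, 224, 224, 227, 227, 228, 227, 225, 226, 226, 226, 227, 228, 227, 227, 219, 188, 132, 72, 63, 67, 77, 92, 91, 91, 89, 116]
198 [241, 243, 241, 242, 241, 242, 242, 241, 234, 211, 215, 223, 223, 223, 224, 225, 227, 227, 226, 225, 226, 225, 225, 225, 227, 227, 227, 227, 218, 197, 162, 147, 169, 172, 173, 169, 172, 172, 170, 171]
[220, 141, 121, 212, 221, 189, 133, 129, 213, 219, 169, 123, 139, 212, 223, 201, 237, 241, 240, 240, 242, 242, 242, 241] [222, 140, 116, 211, 222, 186, 131, 131, 214, 220, 165, 126, 151, 215, 226, 198, 210, 238, 241, 240, 243, 242, 242, 242] [239, 241, 241, 242, 241, 241, 241, 238, 171, 169, 213, 229, 229, 229, 228
[... 1351 characters left out ...]
 86, 59, 63, 62, 59, 60, 58, 58, 57, 56, 56]
274 [77, 78, 79, 80, 79, 80, 80, 76, 69, 69, 70, 73, 88, 112, 103, 49, 39, 41, 50, 56, 66, 60, 60, 62, 60, 60]
275 [75, 79, 78, 78, 78, 79, 79, 80, 75, 65, 70, 70, 69, 70, 69, 67, 68, 65, 53, 51, 50, 37, 29, 27, 29, 35]
276 [75, 78, 77, 79, 79, 78, 77, 79, 80, 76, 64, 67, 68, 68, 66, 68, 69, 70, 68, 69, 68, 66, 68, 67, 67, 68]
277 [75, 77, 79, 78, 79, 78, 79, 79, 80, 79, 79, 75, 65, 66, 68, 70, 67, 68, 68, 68, 69, 70, 69, 68, 70, 69]
278 [75, 76, 79, 80, 78, 79, 80, 78, 80, 79, 80, 80, 78, 75, 66, 63, 66, 69, 69, 68, 68, 69, 70, 70, 67, 67]
279 [75, 79, 78, 78, 78, 78, 78, 79, 79, 80, 80, 78, 80, 79, 78, 78, 76, 69, 63, 65, 66, 68, 66, 68, 68, 67]
```

```bash
python3 - <<'E'
from h import *
w=np.load("w1.npy",allow_pickle=True).item();c=optics.camera_info("top")
p,e=tri([ray(w,219.3,206.5),ray(c,261.6,268.4)]);print("stripe",p,e)
# right edge direction
a=onz(w,228.5,140,.139);b=onz(w,229.8,198,.139);d=a-b;print("yaw R",np.arctan2(d[1],d[0]))
a=onz(w,206.9,122,.139);b=onz(w,208.6,198,.139);print("left",b, "right",onz(w,229.8,198,.139))
print("ends",onz(w,218,120,.139),onz(w,219.5,215.7,.139))
o=ctrl.get_obs();Rt=R.from_rotvec(o["eef_rot"]).as_matrix();print("yaw tool",np.arctan2(Rt[1,0],Rt[0,0]))
print("offset stripe-tcp in tool cm",100*Rt.T@(p-o["ee_pos"]))
# neck circle in top (canister foot/body)
s=tri([ray(w,410,72),ray(c,388,253)]);print("stand rough",s)
E
```

```text
stripe [ 0.45020942 -0.0470888   0.14333543] [np.float64(0.0017972799577715833), np.float64(0.0017972799577716727)]
yaw R -0.46742421621684016
left [ 0.46342069 -0.03915938  0.139     ] right [ 0.45411271 -0.05842162  0.139     ]
ends [ 0.52551815 -0.08383332  0.139     ] [ 0.44230713 -0.04018166  0.139     ]
yaw tool -0.45074073800070985
offset stripe-tcp in tool cm [-0.11217782 -5.56814453 11.60259634]
stand rough (array([ 0.48360074, -0.31916151,  0.01187714]), [np.float64(0.00043006250732470334), np.float64(0.00043006250732481626)])
```

Request:
jog_arm:
  newtons: 12
  steps:
    - [-0.1, -2.8, 2.0, 0.017, 50]
    - [-0.1, -2.9, 2.0, 0, 50]
    - [0, 0, 3, 0, 50]
    - [0, 0, 3, 0, 50]
    - [0, 0, 2, 0, 50]
    - [0, 0, 1.2, 0, 50]
    - [0, 0, 1.0, 0, 50]
    - [0, 0, 0, 0, 50]

```text
t: 2.7
ee_pos: [0.4497, -0.0458, 0.1159]
eef_rot: [3.055, -0.73, -0.005]
ft_force: [0.0, -0.2, 0.3]
gripper_width: 0.0476
finger_force: 0.0
```

```bash
python3 - <<'E'
from h import *
im=optics.snapshot("wrist")[:,:,::-1];cv2.imwrite("pics/w2.png",im)
o=ctrl.get_obs();print(o["t"],o["ee_pos"],o["eef_rot"],o["gripper_width"],o["ft_force"])
w=optics.camera_info("wrist");np.save("w2.npy",w)
print(proj(w,[.450,-.0455,.139]))
E
```

```text
2.75 [ 0.4506301 -0.0459638  0.1174167] [-3.05540476e+00  7.30777712e-01  1.42354951e-03] 0.04750462052421864 [-0.02054432 -0.84030486  0.28900143]
[277.39014197 268.062553  ]
```

View pics/w2.png

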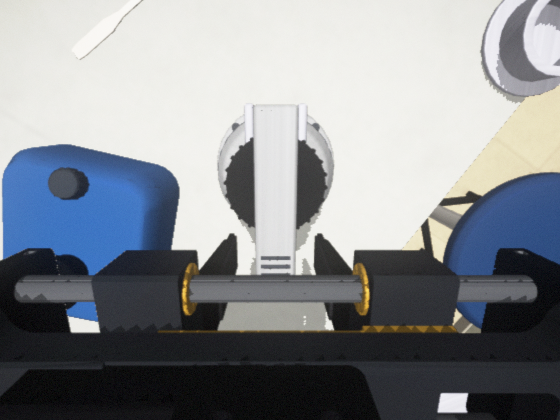

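The strap is centred between the fingers (cols 255–297, stripes at rows 257–272), as predicted. Closing.

Request:
jog_arm:
  newtons: 12
  steps:
    - [0, 0, 0, 0, 18]
    - [0, 0, 0, 0, 18]
    - [0, 0, 0, 0, 18]
    - [0, 0, 0, 0, 18]
    - [0, 0, 0, 0, 18]
    - [0, 0, 0, 0, 18]

```text
t: 3.25
ee_pos: [0.4512, -0.0463, 0.1185]
eef_rot: [3.055, -0.731, 0.002]
ft_force: [-2.4, -1.3, 3.0]
gripper_width: 0.0217
finger_force: 12.0
```

```bash
python3 - <<'E'
import numpy as np
N=22;th=np.linspace(0,2.92,N+1);f=np.pi-np.arctan2(42,84)-th
p=9.4*np.c_[np.cos(f),-np.sin(f)]
print(np.diff(p,axis=0).round(2).tolist())
E
```

```text
[[0.63, -1.08], [0.77, -0.98], [0.89, -0.87], [1.0, -0.75], [1.09, -0.61], [1.16, -0.46], [1.21, -0.3], [1.24, -0.14], [1.25, 0.03], [1.23, 0.19], [1.2, 0.35], [1.14, 0.51], [1.06, 0.65], [0.97, 0.79], [0.85, 0.91], [0.73, 1.01], [0.58, 1.1], [0.43, 1.17], [0.28, 1.22], [0.11, 1.24], [-0.05, 1.25], [-0.22, 1.23]]
```

Request:
jog_arm:
  steps:
    - [0.63, 0, -1.08, 0, 15]
    - [0.77, 0, -0.98, 0, 15]
    - [0.89, 0, -0.87, 0, 15]
    - [1.0, 0, -0.75, 0, 15]
    - [1.09, 0, -0.61, 0, 15]
    - [1.16, 0, -0.46, 0, 15]
    - [1.21, 0, -0.3, 0, 15]
    - [1.24, 0, -0.14, 0, 15]
    - [0, 0, 0, 0, 15]

```text
t: 4.0
ee_pos: [0.5235, -0.0831, 0.1702]
eef_rot: [3.055, -0.733, 0.0]
ft_force: [-0.2, -1.0, -1.1]
gripper_width: 0.0217
finger_force: 12.0
```

Forces are low, so I continue.

Request:
jog_arm:
  steps:
    - [1.25, 0, 0.03, 0, 15]
    - [1.23, 0, 0.19, 0, 15]
    - [1.2, 0, 0.35, 0, 15]
    - [1.14, 0, 0.51, 0, 15]
    - [1.06, 0, 0.65, 0, 15]
    - [0.97, 0, 0.79, 0, 15]
    - [0.85, 0, 0.91, 0, 15]
    - [0.73, 0, 1.01, 0, 15]
    - [0, 0, 0, 0, 15]

```text
t: 4.75
ee_pos: [0.6005, -0.1222, 0.1262]
eef_rot: [3.054, -0.732, 0.011]
ft_force: [4.2, -5.1, 2.8]
gripper_width: 0.0217
finger_force: 12.0
```

Request:
jog_arm:
  steps:
    - [0.58, 0, 1.1, 0, 15]
    - [0.43, 0, 1.17, 0, 15]
    - [0.28, 0, 1.22, 0, 15]
    - [0.11, 0, 1.24, 0, 15]
    - [-0.02, 0, 0.6, 0, 15]
    - [-0.03, 0, 0.5, 0, 15]
    - [0, 0, 0, 0, 15]

```text
t: 5.33
ee_pos: [0.6125, -0.1284, 0.0677]
eef_rot: [3.053, -0.732, 0.014]
ft_force: [7.8, -6.5, -1.5]
gripper_width: 0.0221
finger_force: 12.0
```

Request:
jog_arm:
  steps:
    - [0, 0, 0.5, 0, 15]
    - [-0.05, 0, 0.4, 0, 15]
    - [-0.05, 0, 0.3, 0, 15]
    - [0, 0, 0, 0, 15]

```text
t: 5.67
ee_pos: [0.6108, -0.1275, 0.0556]
eef_rot: [3.054, -0.732, 0.01]
ft_force: [6.1, -5.8, -1.2]
gripper_width: 0.0217
finger_force: 12.0
```

Request:
jog_arm:
  steps:
    - [-0.05, 0, 0.2, 0, 15]
    - [-0.05, 0, 0.2, 0, 15]
    - [0, 0, 0, 0, 15]

```text
t: 5.92
ee_pos: [0.6099, -0.1271, 0.0518]
eef_rot: [3.054, -0.732, 0.011]
ft_force: [5.8, -5.6, -2.1]
gripper_width: 0.0215
finger_force: 12.0
```

Request:
jog_arm:
  steps:
    - [-0.03, 0, 0.2, 0, 15]
    - [-0.03, 0, 0.2, 0, 15]
    - [0, 0, 0, 0, 15]

```text
t: 6.17
ee_pos: [0.6091, -0.1266, 0.0483]
eef_rot: [3.054, -0.732, 0.009]
ft_force: [3.1, -4.9, 0.5]
gripper_width: 0.0218
finger_force: 12.0
```

Request:
jog_arm:
  steps:
    - [-0.03, 0, 0.2, 0, 15]
    - [-0.03, 0, 0.2, 0, 15]
    - [0, 0, 0, 0, 15]

```text
t: 6.42
ee_pos: [0.6092, -0.1266, 0.0469]
eef_rot: [3.054, -0.731, 0.01]
ft_force: [-2.2, -3.1, 12.3]
gripper_width: 0.0219
finger_force: 12.0
```

```bash
python3 - <<'E'
from h import *
im=optics.snapshot("wrist")[:,:,::-1];t=optics.snapshot("top")[:,:,::-1]
cv2.imwrite("pics/w3.png",im);cv2.imwrite("pics/t3.png",t)
o=ctrl.get_obs();print(o["t"],o["ee_pos"],o["ft_force"])
z=np.zeros((420,1120//2+240,3),np.uint8);z[:,:560]=im;z[:240,560:]=cv2.resize(t[200:300,225:325],(240,240));cv2.imwrite("pics/b.png",z)
E
```

```text
6.5167 [ 0.60919871 -0.12658737  0.04692549] [-2.42961634 -2.52616142 13.67225382]
```

View pics/b.png

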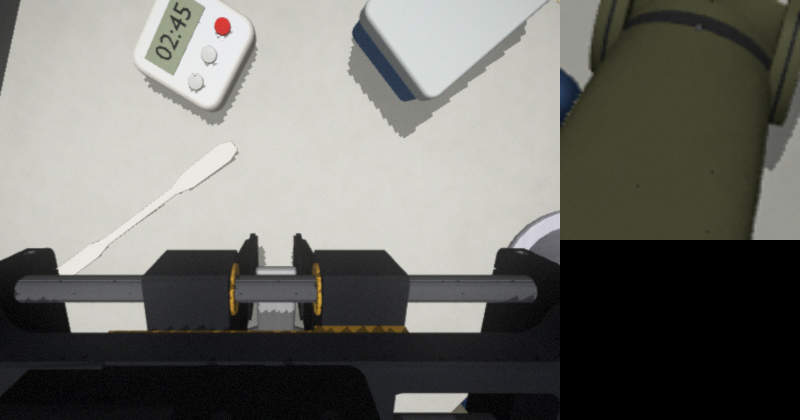

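The fingers are still on the strap at the stop (Fz 13.7 N). I release, rise and look at the cap from two places.

Request:
jog_arm:
  steps:
    - [0, 0, 0, 0, 45]
    - [0, 0, 0, 0, 45]
    - [0, 0, 0, 0, 45]
    - [0, 0, -4, 0, 45]
    - [0, 0, -4, 0, 45]
    - [0, 0, -4, 0, 45]
    - [-2.4, 0, -3.2, 0, 45]
    - [-3, 0, -2.5, 0, 45]
    - [-3, 0, -2, 0, 45]
    - [0, 0, 0, 0, 45]

```text
t: 7.35
ee_pos: [0.5307, -0.0853, 0.2451]
eef_rot: [-3.055, 0.729, -0.01]
ft_force: [2.4, 0.6, 0.9]
gripper_width: 0.0427
finger_force: 0.0
```

```bash
python3 - <<'E'
from h import *
np.save("w4.npy",optics.camera_info("wrist"));im=optics.snapshot("wrist")[:,:,::-1]
cv2.imwrite("pics/w4.png",im)
o=ctrl.get_obs();print(o["t"],o["ee_pos"],o["ft_force"])
E
```

```text
7.4 [ 0.53138078 -0.08601153  0.24265666] [ 0.67522503 -0.30808264 -0.68562677]
```

Request:
jog_arm:
  steps:
    - [-4, 0, 0, 0, 45]
    - [-4, 0, 0, 0, 45]
    - [0, 0, 0, 0, 45]
    - [0, 0, 0, 0, 45]

```text
t: 7.73
ee_pos: [0.4587, -0.0499, 0.2375]
eef_rot: [-3.055, 0.73, 0.004]
ft_force: [0.9, 1.0, 0.4]
gripper_width: 0.0426
finger_force: 0.0
```

```bash
python3 - <<'E'
from h import *
np.save("w5.npy",optics.camera_info("wrist"));im=optics.snapshot("wrist")[:,:,::-1]
cv2.imwrite("pics/w5.png",im);a=cv2.imread("pics/w4.png")
o=ctrl.get_obs();print(o["t"],o["ee_pos"],o["ft_force"])
w4=np.load("w4.npy",allow_pickle=True).item();w5=np.load("w5.npy",allow_pickle=True).item()
z=np.zeros((400,800,3),np.uint8)
for k,(i,w) in enumerate([(a,w4),(im,w5)]):
    u,v=proj(w,[.4874,-.0645,.13]).round().astype(int);print(u,v)
    u=np.clip(u,50,509);v=np.clip(v,50,369);print("crop",u-50,v-50)
    z[:,400*k:400*k+400]=cv2.resize(i[v-50:v+50,u-50:u+50],(400,400),interpolation=cv2.INTER_CUBIC)
# contrast stretch
g=np.clip((z/255.)**.6*255,0,255).astype(np.uint8);cv2.imwrite("pics/c.png",g)
E
```

```text
7.7833 [ 0.45986032 -0.05045536  0.23832821] [ 0.76900167 -0.93913629  0.09643954]
278 252
crop 228 202
277 175
crop 227 125
```

View pics/c.png

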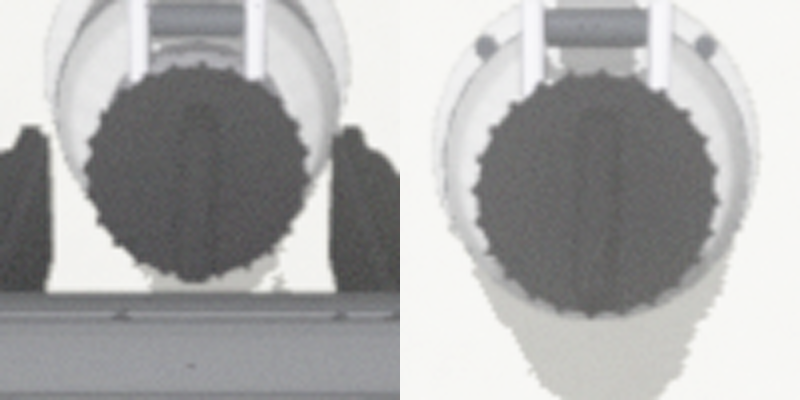

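In both crops the black cap shows with its wing upright in the image (along tool x). The disc centre is at about (277,245) and (276,173.5), and the far wing end at about (277,228) and (276.8,152).

```bash
python3 - <<'E'
from h import *
w4=np.load("w4.npy",allow_pickle=True).item();w5=np.load("w5.npy",allow_pickle=True).item()
for n,a,b,z in [("disc",(277.2,245),(275.9,173.5),.107),("wingend",(277,228),(276.8,152),.131)]:
    print(n,tri([ray(w4,*a),ray(w5,*b)]),onz(w4,*a,z),onz(w5,*b,z))
o=ctrl.get_obs();Rt=R.from_rotvec(o["eef_rot"]).as_matrix();print(Rt.round(3))
for c in ([.4874,-.0645,.118],):print(100*Rt.T@(np.array(c)-o["ee_pos"]))
for w,f in((w4,"w4"),(w5,"w5")):
    im=cv2.imread(f"pics/{f}.png");m=(im.max(2)<75).astype(np.uint8)
    u,v=proj(w,[.4874,-.0645,.11]).astype(int)
    m[:, :u-38]=0;m[:,u+38:]=0;m[:v-36]=0;m[v+36:]=0
    m=cv2.morphologyEx(m,cv2.MORPH_OPEN,np.ones((5,5)))
    n,l,s,cc=cv2.connectedComponentsWithStats(m);k=1+s[1:,4].argmax();print(f,s[k],cc[k],onz(w,*cc[k],.107))
E
```

```text
disc (array([ 0.48577572, -0.0631089 ,  0.1050446 ]), [np.float64(0.0001028904785190771), np.float64(0.00010289047851909886)]) [ 0.48640979 -0.06353447  0.107     ] [ 0.48606316 -0.06313305  0.107     ]
wingend (array([ 0.50544638, -0.07338575,  0.11178188]), [np.float64(0.0004728748187728721), np.float64(0.00047287481877289033)]) [ 0.51123005 -0.07569639  0.131     ] [ 0.50639572 -0.0742728   0.131     ]
[[ 0.892 -0.453 -0.002]
 [-0.453 -0.892  0.   ]
 [-0.002  0.    -1.   ]]
[3.11101241e+00 1.19166045e-03 1.20277696e+01]
w4 [ 250  219   54   53 2222] [276.75337534 244.49819982] [ 0.48716644 -0.06335769  0.107     ]
w5 [ 247  144   58   59 2703] [275.64853866 173.23677395] [ 0.48641973 -0.06302542  0.107     ]
```

Cap centre is about (0.4865,-0.0633), disc at z≈0.105–0.107, wing along tool x. Going down with the tips just above the disc, then closing.

Request:
jog_arm:
  newtons: 20
  steps:
    - [1.5, -0.03, 3, 0, 40]
    - [1.45, -0.03, 3, 0, 40]
    - [0, 0, 3, 0, 40]
    - [0, 0, 2, 0, 40]
    - [0, 0, 1, 0, 40]
    - [0, 0, 0.6, 0, 40]
    - [0, 0, 0, 0, 40]
    - [0, 0, 0, 0, 40]

```text
t: 8.45
ee_pos: [0.4878, -0.0638, 0.1148]
eef_rot: [-3.055, 0.732, -0.002]
ft_force: [-0.5, -0.6, -0.5]
gripper_width: 0.0379
finger_force: 0.0
```

```bash
cat > s.py <<'E'
from h import *
o=ctrl.get_obs();Rt=R.from_rotvec(o["eef_rot"]).as_matrix()
print(round(o["t"],2),o["ee_pos"].round(4),"yaw",np.arctan2(Rt[1,0],Rt[0,0]).round(3),"F",o["ft_force"].round(1),"M",o["moment"].round(3),o["gripper_width"].round(4),o["finger_force"].round(1),"q6",o["q"][5].round(2))
E
python3 s.py
```

```text
Traceback (most recent call last):
  File "s.py", line 3, in <module>
    print(round(o["t"],2),o["ee_pos"].round(4),"yaw",np.arctan2(Rt[1,0],Rt[0,0]).round(3),"F",o["ft_force"].round(1),"M",o["moment"].round(3),o["gripper_width"].round(4),o["finger_force"].round(1),"q6",o["q"][5].round(2))
                                                                                                                                              ^^^^^^^^^^^^^^^^^^^^^^^^
AttributeError: 'float' object has no attribute 'round'
```

Request:
jog_arm:
  newtons: 20
  steps:
    - [-0.1, 0, 0.4, 0, 40]
    - [0, 0, 0, 0, 3]
    - [0, 0, 0, 0, 3]
    - [0, 0, 0, 0, 3]
    - [0, 0, 0, 0, 3]
    - [0, 0, 0, 0, 3]
    - [0, 0, 0, 0, 3]

```text
t: 9.03
ee_pos: [0.486, -0.0633, 0.1103]
eef_rot: [3.055, -0.731, 0.001]
ft_force: [-0.7, 0.2, 1.0]
gripper_width: 0.0101
finger_force: 20.0
```

```bash
sed -i 's/o\["gripper_width"\].round(4),o\["finger_force"\].round(1)/round(o["gripper_width"],4),round(o["finger_force"],1)/' s.py; python3 s.py
```

```text
9.03 [ 0.486  -0.0633  0.1103] yaw -0.47 F [-0.7  0.2  1. ] M [-0.073  0.111  0.002] 0.0101 20.0 q6 1.8
```

Gripped, with an opening of 10.1 mm. Turning anticlockwise (negative roll) through the surely free part.

Request:
jog_arm:
  steps:
    - [0, 0, 0, -0.06, 3]
    - [0, 0, 0, -0.06, 3]
    - [0, 0, -0.01, -0.06, 3]
    - [0, 0, -0.01, -0.06, 3]
    - [0, 0, -0.01, -0.06, 3]
    - [0, 0, -0.01, -0.06, 3]
    - [0, 0, 0, 0, 3]

```text
t: 9.62
ee_pos: [0.4863, -0.0628, 0.1107]
eef_rot: [-3.136, 0.172, -0.002]
ft_force: [0.3, 0.7, 2.0]
gripper_width: 0.0097
finger_force: 20.0
```

```bash
python3 s.py
```

```text
9.62 [ 0.4863 -0.0628  0.1107] yaw -0.109 F [0.3 0.7 2. ] M [ 0.259 -0.062 -0.011] 0.0097 20.0 q6 1.44
```

Request:
jog_arm:
  steps:
    - [0, 0, -0.01, -0.03, 3]
    - [0, 0, 0, -0.03, 3]
    - [0, 0, 0, 0, 3]

```text
t: 9.87
ee_pos: [0.4862, -0.0629, 0.1108]
eef_rot: [-3.14, 0.08, -0.001]
ft_force: [-0.0, 1.3, 1.8]
gripper_width: 0.0101
finger_force: 20.0
```

```bash
python3 s.py
```

```text
9.87 [ 0.4862 -0.0629  0.1108] yaw -0.051 F [-0.   1.3  1.8] M [ 0.239 -0.066  0.047] 0.0101 20.0 q6 1.38
```

Request:
jog_arm:
  steps:
    - [0, 0, -0.01, -0.03, 3]
    - [0, 0, 0, 0, 3]

```text
t: 10.03
ee_pos: [0.4862, -0.0629, 0.1108]
eef_rot: [-3.141, 0.034, -0.001]
ft_force: [0.5, 1.6, 2.4]
gripper_width: 0.0103
finger_force: 20.0
```

```bash
python3 s.py
```

```text
10.03 [ 0.4862 -0.0629  0.1108] yaw -0.022 F [0.5 1.6 2.4] M [ 0.334 -0.059  0.024] 0.0103 20.0 q6 1.35
```

Request:
jog_arm:
  steps:
    - [0, 0, -0.01, -0.03, 3]
    - [0, 0, 0, -0.03, 3]
    - [0, 0, 0, 0, 3]

```text
t: 10.28
ee_pos: [0.4861, -0.063, 0.1109]
eef_rot: [-3.141, -0.06, -0.001]
ft_force: [0.1, 1.6, 2.5]
gripper_width: 0.01
finger_force: 20.0
```

```bash
python3 s.py
```

```text
10.28 [ 0.4861 -0.063   0.1109] yaw 0.039 F [0.1 1.6 2.5] M [ 0.226  0.008 -0.01 ] 0.01 20.0 q6 1.29
```

Request:
jog_arm:
  steps:
    - [0, 0, -0.01, -0.03, 3]
    - [0, 0, 0, -0.03, 3]
    - [0, 0, 0, 0, 3]

```text
t: 10.53
ee_pos: [0.4861, -0.0631, 0.111]
eef_rot: [3.138, 0.154, 0.001]
ft_force: [-0.0, 0.4, 3.5]
gripper_width: 0.01
finger_force: 20.0
```

```bash
python3 s.py
```

```text
10.53 [ 0.4861 -0.0631  0.111 ] yaw 0.098 F [-0.   0.4  3.5] M [ 0.139 -0.024 -0.005] 0.01 20.0 q6 1.23
```

Request:
jog_arm:
  steps:
    - [0, 0, -0.01, -0.03, 3]
    - [0, 0, 0, -0.03, 3]
    - [0, 0, 0, 0, 3]

```text
t: 10.78
ee_pos: [0.4862, -0.0634, 0.1111]
eef_rot: [3.131, 0.248, 0.001]
ft_force: [0.1, -0.7, 3.0]
gripper_width: 0.0097
finger_force: 20.0
```

```bash
python3 s.py
```

```text
10.78 [ 0.4862 -0.0634  0.1111] yaw 0.158 F [ 0.1 -0.7  3. ] M [-0.058 -0.113 -0.056] 0.0097 20.0 q6 1.17
```

Request:
jog_arm:
  steps:
    - [0, 0, -0.01, -0.03, 3]
    - [0, 0, 0, 0, 3]
    - [0, 0, 0, 0, 3]

```text
t: 11.03
ee_pos: [0.4862, -0.0634, 0.1111]
eef_rot: [3.127, 0.294, 0.001]
ft_force: [0.9, -1.4, 3.2]
gripper_width: 0.0095
finger_force: 20.0
```

```bash
python3 s.py
```

```text
11.03 [ 0.4862 -0.0634  0.1111] yaw 0.187 F [ 0.9 -1.4  3.2] M [-0.281 -0.13  -0.3  ] 0.0095 20.0 q6 1.14
```

Mz jumped to -0.3 N·m, so the cap is at the stop (0.66 rad). I back off slightly and lift gently.

Request:
jog_arm:
  steps:
    - [0, 0, 0, 0.025, 3]
    - [0, 0, -0.1, 0, 3]
    - [0, 0, -0.1, 0, 3]
    - [0, 0, -0.1, 0, 3]
    - [0, 0, 0, 0, 3]

```text
t: 11.45
ee_pos: [0.4858, -0.0633, 0.1136]
eef_rot: [3.13, 0.258, 0.0]
ft_force: [2.8, -2.8, -2.3]
gripper_width: 0.01
finger_force: 20.0
```

```bash
python3 s.py
```

```text
11.45 [ 0.4858 -0.0633  0.1136] yaw 0.165 F [ 2.8 -2.8 -2.3] M [-0.641 -0.65  -0.188] 0.01 20.0 q6 1.17
```

Request:
jog_arm:
  steps:
    - [0, 0, -0.1, 0, 3]
    - [0, 0, 0, 0, 3]

```text
t: 11.62
ee_pos: [0.4857, -0.0633, 0.1147]
eef_rot: [3.13, 0.259, -0.001]
ft_force: [2.7, -4.1, -2.6]
gripper_width: 0.0098
finger_force: 20.0
```

```bash
python3 s.py
```

```text
11.62 [ 0.4857 -0.0633  0.1147] yaw 0.165 F [ 2.7 -4.1 -2.6] M [-0.743 -0.592 -0.2  ] 0.0098 20.0 q6 1.17
```

Request:
jog_arm:
  steps:
    - [0.02, 0.05, 0, 0.02, 3]
    - [0, 0, -0.15, 0, 3]
    - [0, 0, -0.15, 0, 3]
    - [0, 0, 0, 0, 3]

```text
t: 11.95
ee_pos: [0.4855, -0.0633, 0.1178]
eef_rot: [-3.133, -0.228, 0.003]
ft_force: [-0.2, -2.9, -1.4]
gripper_width: 0.0099
finger_force: 20.0
```

```bash
python3 s.py
```

```text
11.95 [ 0.4855 -0.0633  0.1178] yaw 0.145 F [-0.2 -2.9 -1.4] M [-0.419  0.12  -0.019] 0.0099 20.0 q6 1.19
```

Free. Lifting out.

Request:
jog_arm:
  steps:
    - [0, 0, -0.3, 0, 3]
    - [0, 0, -0.4, 0, 3]
    - [0, 0, -0.5, 0, 3]
    - [0, 0, -0.5, 0, 3]
    - [0, 0, -1, 0, 3]
    - [0, 0, -2, 0, 3]
    - [0, 0, -2, 0, 3]
    - [0, 0, -2, 0, 3]
    - [0, 0, 0, 0, 3]

```text
t: 12.7
ee_pos: [0.4889, -0.0639, 0.2108]
eef_rot: [3.131, 0.227, 0.014]
ft_force: [0.9, -0.7, -0.1]
gripper_width: 0.0097
finger_force: 20.0
```

```bash
python3 s.py; python3 - <<'E'
from h import *
c=optics.camera_info("top");w=np.load("w1.npy",allow_pickle=True).item()
t=cv2.imread("pics/top0.png");i=cv2.imread("pics/w1.png")
z=np.zeros((400,800,3),np.uint8)
z[:,:400]=cv2.resize(t[229:279,363:413],(400,400),interpolation=cv2.INTER_CUBIC)
a=np.clip(((i[32:122,360:450]/255.)**2.5)*255,0,255).astype(np.uint8)
z[:,400:]=cv2.resize(a,(400,400),interpolation=cv2.INTER_CUBIC);cv2.imwrite("pics/d.png",z)
E
```

```text
12.7 [ 0.4889 -0.0639  0.2108] yaw 0.145 F [ 0.9 -0.7 -0.1] M [ 0.038 -0.018  0.009] 0.0097 20.0 q6 1.19
```

View pics/d.png

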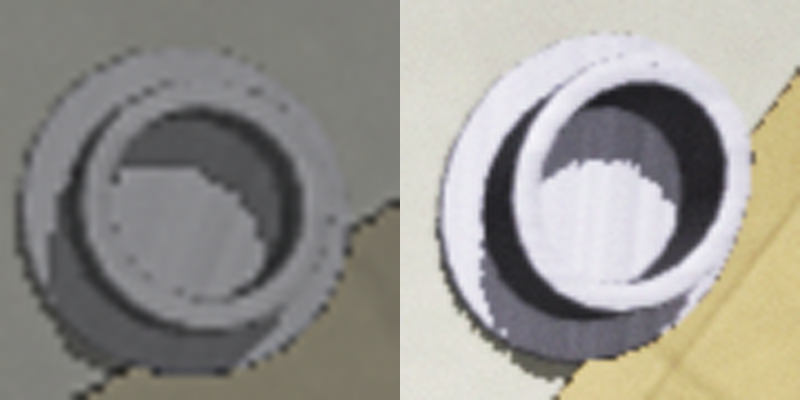

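Ring rim: in the top view the centre is at about (388.1,253.8), and in the wrist view at about (411.3,72.5).

```bash
python3 - <<'E'
from h import *
c=optics.camera_info("top");w=np.load("w1.npy",allow_pickle=True).item()
a=ray(c,388.1,253.8);b=ray(w,411.3,72.5);print(tri([a,b]),onz(c,388.1,253.8,.032),onz(w,411.3,72.5,.032))
o=ctrl.get_obs();Rt=R.from_rotvec(o["eef_rot"]).as_matrix();print(100*Rt.T@(np.array([.481,-.313,.19])-o["ee_pos"]))
E
```

```text
(array([ 0.48197864, -0.31863316,  0.01552225]), [np.float64(0.0008500361053672887), np.float64(0.0008500361053674417)]) [ 0.48006129 -0.31469028  0.032     ] [ 0.48312047 -0.31134355  0.032     ]
[-4.39730891 24.52354491  2.12232003]
```

Request:
jog_arm:
  steps:
    - [-1.5, 3.0, 0, 0, 3]
    - [-1.5, 3.0, 0, 0, 3]
    - [-1.5, 3.0, 0, 0, 3]
    - [-1.5, 3.0, 0, 0, 3]
    - [-1.5, 3.0, 0, 0, 3]
    - [-1.5, 3.0, 0, 0, 3]
    - [-1.5, 3.0, 0.5, 0, 3]
    - [-1.5, 3.5, 0.5, 0, 3]
    - [0, 0, 0, 0, 3]
    - [0, 0, 0, 0, 3]

```text
t: 13.53
ee_pos: [0.4017, -0.324, 0.1937]
eef_rot: [-3.132, -0.222, 0.002]
ft_force: [-0.6, -0.7, -0.6]
gripper_width: 0.0099
finger_force: 20.0
```

```bash
python3 s.py; python3 - <<'E'
from h import *
np.save("w6.npy",optics.camera_info("wrist"));im=optics.snapshot("wrist")[:,:,::-1];cv2.imwrite("pics/w6.png",im)
E
```

```text
13.53 [ 0.4017 -0.324   0.1937] yaw 0.141 F [-0.6 -0.7 -0.6] M [ 0.054 -0.012  0.019] 0.0099 20.0 q6 0.65
```

Request:
jog_arm:
  steps:
    - [4, 0, 0, 0, 3]
    - [0, 0, 0, 0, 3]
    - [0, 0, 0, 0, 3]
    - [0, 0, 0, 0, 3]

```text
t: 13.92
ee_pos: [0.4427, -0.3161, 0.1947]
eef_rot: [-3.133, -0.231, 0.001]
ft_force: [-0.4, -0.5, -1.4]
gripper_width: 0.0098
finger_force: 20.0
```

```bash
python3 s.py; python3 - <<'E'
from h import *
np.save("w7.npy",optics.camera_info("wrist"));im=optics.snapshot("wrist")[:,:,::-1];cv2.imwrite("pics/w7.png",im)
z=np.zeros((400,800,3),np.uint8)
for k in(6,7):
    i=cv2.imread(f"pics/w{k}.png");w=np.load(f"w{k}.npy",allow_pickle=True).item()
    u,v=proj(w,[.481,-.314,.032]).round().astype(int);u=np.clip(u,80,480);v=np.clip(v,80,340);print("crop",u-80,v-80)
    a=((i[v-80:v+80,u-80:u+80]/255.)**2.5*255).astype(np.uint8)
    z[:,400*(k-6):400*(k-5)]=cv2.resize(a,(400,400),interpolation=cv2.INTER_CUBIC)
cv2.imwrite("pics/e.png",z)
E
```

```text
13.92 [ 0.4427 -0.3161  0.1947] yaw 0.147 F [-0.4 -0.5 -1.4] M [ 0.065 -0.003  0.008] 0.0098 20.0 q6 0.7
crop 198 45
crop 199 84
```

View pics/e.png

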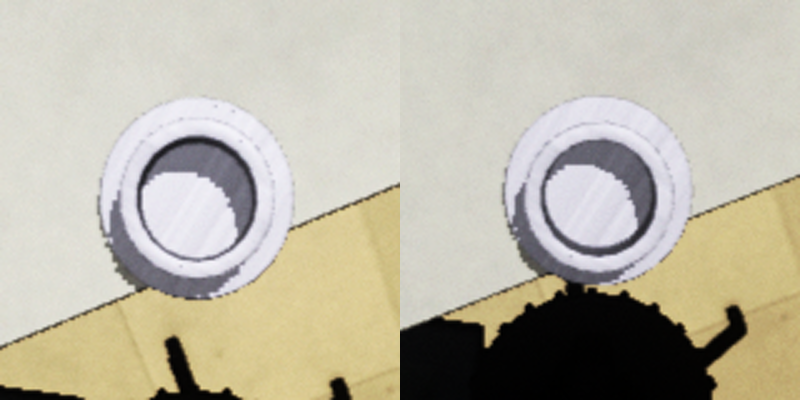

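The ring's rim centre is at crop (197,197) in the first view and (199.5,196) in the second, i.e. about (276.6,123.6) and (278.5,162.2). The held cap is visible below.

```bash
python3 - <<'E'
from h import *
c=optics.camera_info("top");w6,w7=[np.load(f"w{k}.npy",allow_pickle=True).item() for k in(6,7)]
a=(276.6,123.6);b=(278.5,162.2)
print(tri([ray(w6,*a),ray(w7,*b)]),tri([ray(w6,*a),ray(w7,*b),ray(c,388.1,253.8)]),onz(w6,*a,.032),onz(w7,*b,.032))
o=ctrl.get_obs();Rt=R.from_rotvec(o["eef_rot"]).as_matrix()
p=(onz(w6,*a,.032)+onz(w7,*b,.032))/2;print(p,100*Rt.T@(p-o["ee_pos"]))
E
```

```text
(array([ 0.48221903, -0.31275004,  0.02969343]), [np.float64(9.07547297754296e-05), np.float64(9.075472977530298e-05)]) (array([ 0.4815427 , -0.31318224,  0.03435831]), [np.float64(0.0007342374295896365), np.float64(0.0012167219817124824), np.float64(0.0019137032387425612)]) [ 0.48213518 -0.31266565  0.032     ] [ 0.48245473 -0.31278237  0.032     ]
[ 0.48229496 -0.31272401  0.032     ] [ 4.00115134  0.22505069 16.28458355]
```

Request:
jog_arm:
  steps:
    - [2, 0.1, 2, 0, 3]
    - [2, 0.12, 2, 0, 3]
    - [0, 0, 3, 0, 3]
    - [0, 0, 2.5, 0, 3]
    - [0, 0, 1.5, 0, 3]
    - [0, 0, 1, 0, 3]
    - [0, 0, 0.5, 0, 3]
    - [0, 0, 0, 0, 3]
    - [0, 0, 0, 0, 3]

```text
t: 14.72
ee_pos: [0.4827, -0.3143, 0.071]
eef_rot: [3.132, 0.227, 0.002]
ft_force: [0.7, -0.0, -0.6]
gripper_width: 0.0098
finger_force: 20.0
```

```bash
python3 s.py
```

```text
14.72 [ 0.4827 -0.3143  0.071 ] yaw 0.145 F [ 0.7 -0.  -0.6] M [ 0.019 -0.07   0.006] 0.0098 20.0 q6 0.76
```

Request:
jog_arm:
  steps:
    - [-0.03, -0.13, 0.4, 0, 3]
    - [0, 0, 0.5, 0, 3]
    - [0, 0, 0.5, 0, 3]
    - [0, 0, 0.5, 0, 3]
    - [0, 0, 0.4, 0, 3]
    - [0, 0, 0, 0, 3]

```text
t: 15.22
ee_pos: [0.481, -0.312, 0.0454]
eef_rot: [-3.132, -0.227, 0.003]
ft_force: [0.4, 0.7, -0.6]
gripper_width: 0.0098
finger_force: 20.0
```

```bash
python3 s.py
```

```text
15.22 [ 0.481  -0.312   0.0454] yaw 0.145 F [ 0.4  0.7 -0.6] M [ 0.066 -0.009  0.033] 0.0098 20.0 q6 0.76
```

No contact, so the stem is inside the ring. Lowering in small steps until it touches.

Request:
jog_arm:
  steps:
    - [0, 0, 0.1, 0, 3]
    - [0, 0, 0.1, 0, 3]
    - [0, 0, 0.05, 0, 3]
    - [0, 0, 0, 0, 3]

```text
t: 15.55
ee_pos: [0.4818, -0.3127, 0.0444]
eef_rot: [3.133, 0.227, 0.0]
ft_force: [0.2, 0.5, -1.6]
gripper_width: 0.0096
finger_force: 20.0
```

Request:
jog_arm:
  steps:
    - [0, 0, 0.05, 0, 3]
    - [0, 0, 0, 0, 3]

```text
t: 15.72
ee_pos: [0.4818, -0.3127, 0.044]
eef_rot: [3.133, 0.227, 0.0]
ft_force: [-0.3, 0.1, -1.3]
gripper_width: 0.0098
finger_force: 20.0
```

Request:
jog_arm:
  steps:
    - [0, 0, 0.05, 0, 3]
    - [0, 0, 0.05, 0, 3]
    - [0, 0, 0, 0, 3]

```text
t: 15.97
ee_pos: [0.4817, -0.3126, 0.0428]
eef_rot: [-3.133, -0.227, 0.0]
ft_force: [-0.2, -0.9, -1.3]
gripper_width: 0.0102
finger_force: 20.0
```

Request:
jog_arm:
  steps:
    - [0, 0, 0.05, 0, 3]
    - [0, 0, 0, 0, 3]

```text
t: 16.13
ee_pos: [0.4817, -0.3126, 0.0423]
eef_rot: [-3.133, -0.227, 0.0]
ft_force: [-0.3, 0.8, -1.1]
gripper_width: 0.0094
finger_force: 20.0
```

Request:
jog_arm:
  steps:
    - [0, 0, 0.05, 0, 3]
    - [0, 0, 0, 0, 3]

```text
t: 16.3
ee_pos: [0.4817, -0.3126, 0.0417]
eef_rot: [-3.133, -0.227, 0.0]
ft_force: [-0.7, -0.1, -1.6]
gripper_width: 0.0093
finger_force: 20.0
```

Request:
jog_arm:
  steps:
    - [0, 0, 0.05, 0, 3]
    - [0, 0, 0, 0, 3]

```text
t: 16.47
ee_pos: [0.4817, -0.3126, 0.0413]
eef_rot: [-3.133, -0.227, 0.0]
ft_force: [-0.6, -0.3, -1.2]
gripper_width: 0.0098
finger_force: 20.0
```

Request:
jog_arm:
  steps:
    - [0, 0, 0.05, 0, 3]
    - [0, 0, 0, 0, 3]

```text
t: 16.63
ee_pos: [0.4818, -0.3127, 0.0409]
eef_rot: [3.133, 0.227, 0.0]
ft_force: [-0.5, 0.6, -1.0]
gripper_width: 0.0099
finger_force: 20.0
```

Request:
jog_arm:
  steps:
    - [0, 0, 0.05, 0, 3]
    - [0, 0, 0, 0, 3]

```text
t: 16.8
ee_pos: [0.4818, -0.3127, 0.0409]
eef_rot: [-3.133, -0.227, 0.0]
ft_force: [-1.5, 1.6, 3.0]
gripper_width: 0.0101
finger_force: 20.0
```

Contact at tcp z 0.0409 with Fz +3 N, as predicted. I release and rise.

Request:
jog_arm:
  steps:
    - [0, 0, 0, 0, 20]
    - [0, 0, 0, 0, 35]
    - [0, 0, 0, 0, 35]
    - [0, 0, -0.5, 0, 35]
    - [0, 0, -1, 0, 35]
    - [0, 0, -2, 0, 35]
    - [0, 0, -3, 0, 35]
    - [-2, 0, -3, 0, 35]
    - [-3, 0, -2, 0, 35]
    - [-3, 0, -2, 0, 35]

```text
t: 17.63
ee_pos: [0.4026, -0.3246, 0.1784]
eef_rot: [3.131, 0.23, 0.003]
ft_force: [-0.3, -0.8, 0.7]
gripper_width: 0.0334
finger_force: 0.0
```

Request:
jog_arm:
  steps:
    - [-2, 0, 0, 0, 35]
    - [0, 2, 0, 0, 35]
    - [0, 4, 0, 0, 35]
    - [0, 4, 0, 0, 35]
    - [0, 4, 0, 0, 35]
    - [0, 0, 0, 0, 35]
    - [0, 0, 0, 0, 35]

```text
t: 18.22
ee_pos: [0.4028, -0.4671, 0.1754]
eef_rot: [-3.133, -0.224, 0.0]
ft_force: [-0.6, -0.0, 0.4]
gripper_width: 0.0333
finger_force: 0.0
```

```bash
python3 s.py; python3 - <<'E'
from h import *
w=optics.snapshot("wrist")[:,:,::-1];t=optics.snapshot("top")[:,:,::-1]
z=np.zeros((600,800,3),np.uint8);z[:,:800]=cv2.resize(t[100:340,170:490],(800,600),interpolation=cv2.INTER_CUBIC)
z[:225,500:]=cv2.resize(w,(300,225));cv2.imwrite("pics/f.png",(np.clip((z/255.)**.7,0,1)*255).astype(np.uint8))
E
```

```text
18.22 [ 0.4028 -0.4671  0.1754] yaw 0.143 F [-0.6 -0.   0.4] M [-0.029  0.048 -0.032] 0.0333 0.0 q6 0.48
```

View pics/f.png

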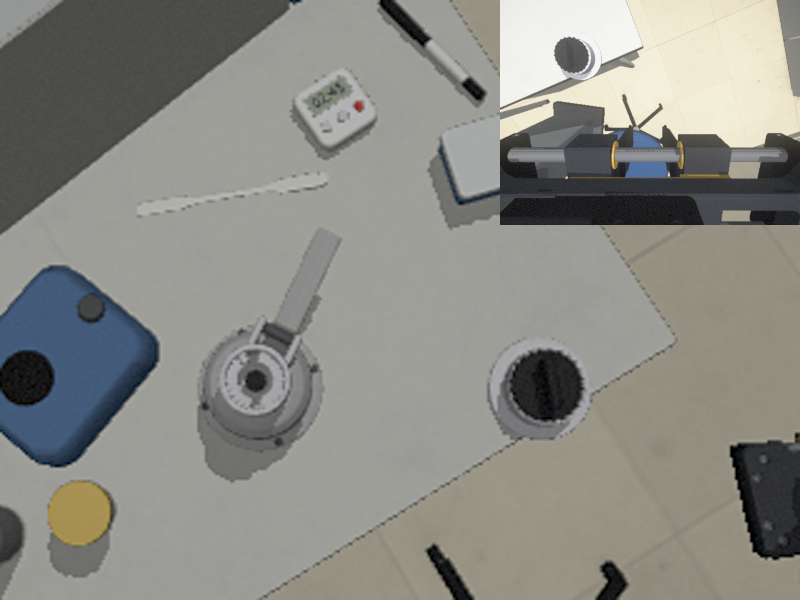

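The picture shows the tab swung over behind the canister and the open neck at (255,380). The cap sits flat in the stand ring at (545,385), and the cup, timer and box have not moved. Handing in.

```bash
python3 -c "
from rig import finish_job;print(finish_job())"
```

```text
the job is handed in; nothing more can be done
None
```

The job is handed in at about 18 s: the tab is at its back stop, the cap was unscrewed to its stop at about 0.66 rad, lifted off and seated in the stand ring, and the last picture shows the cup, timer and box undisturbed.

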